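# Close the nougat frame: end bar flush across the rails, bail locked behind it

## Task

The nougat frame on its wooden board is still open at one end. Take the loose steel bar that is as long as the frame is wide and stand it flush across the ends of both rails, centred, then swing the wire bail over from the rails and press it fully home behind the bar so that the frame is locked shut for pouring. Keep the hand clear of the glass screen, and leave the shorter bar, the longer bar and the tape roll where they are.

Things in the scene. Friction and masses are not known exactly. Their poses are not given: they have to be found in the camera images.
- nougat_frame: The frame, fixed on the worktop: wooden board 90 x 237 mm, 12 mm thick, bearing three fixed steel bars 20 mm high: two parallel rails, each 12 mm wide and 172 mm long, 48 mm apart inside, 72 mm over their outer faces, joined by a cross bar at the closed end. Origin: under the board, mid-way between the two open rail ends. x across, y along the rails INTO the frame, z up.
- frame_seat (a point): Fixed to the frame: where the centre of the end bar (half-way up) is when it stands home. Axes as the frame's. The rail end faces lie 7 mm from here towards +y; the bare board goes on for 38 mm from here towards -y; the board's top lies 10 mm below.
- bail_bar (a point): Middle of the straight bar of the bail: round steel, 8 mm thick, 87 mm wide over the arms' centres, parallel to the frame's x, 59 mm from the hinge line. The two arms, 6 mm thick, run outside the rails.
- bail_pivot (a point): Fixed point on the bail's hinge line (which runs along the frame's x), half-way between the rails: 47 mm from frame_seat towards +y and 7 mm above it. Axes as frame_seat.
- bail (a joint): Swing of the bail, rad. 0: home, its bar lying behind the end bar (-y side) with 1 mm play, its top 1 mm above the end bar's top. 1.57: straight up. Up to 2.9: swung back over the rails. The hinge is stiff: the bail stays where it is left; 1 to 2 N at its bar moves it. If the end bar is not flush, the bail stops on top of it at about 0.12.
- gate_bar_center (a point): Centre (half-way up) of the loose end bar: plain steel, 72 mm long (its x), 14 mm thick (its y), 20 mm high (its z), about 0.16 kg, standing roughly across the strip between the worktop's front edge (x = 0.42) and an upright glass screen (x = 0.526, 0.55 m high, from y = -0.38 to the left). A hand leaned 10 to 20 degrees back, wrist towards the robot, clears the glass.
- short_bar_center (a point): Centre of the shorter loose bar, 52 mm long, otherwise alike; not needed.
- long_bar_center (a point): Centre of the longer loose bar, 88 mm long, otherwise alike; not needed.
- tape_roll_center (a point): Centre of a roll of brown tape, 76 mm across, 18 mm high, lying flat among the bars; not needed.

How it is judged:
At the end, for the whole second after the job is handed in: The 72 mm bar stands upright on the board, flush across both rail ends (gap at most 2 mm, parallel to within 2 degrees, centred to within 5 mm), at rest, and the bail is down behind it (within 0.05 rad of home) (x of gate_bar_center in the frame of frame_seat between -0.005 and 0.005 m and y of gate_bar_center in the frame of frame_seat between -0.002 and 0.002 m and z of gate_bar_center in the frame of frame_seat between -0.003 and 0.002 m and angle between the x axis of gate_bar_center and the x axis of frame_seat, either way round below 0.035 rad and angle between gate_bar_center's own z axis and vertical below 0.06 rad and value of joint bail below 0.05 rad and linear speed of gate_bar below 0.02 m/s); the robot touches nothing.
It fails at once if the shorter bar, the longer bar or the tape roll is moved by more than 30 mm (distance of any of short_bar_center, long_bar_center, tape_roll_center from where it was at the start of the episode above 0.03 m).
It also fails if it takes over 72 s, if anything falls off the work surface, if the arm or the gripper's body presses on something with over 40 N, if the wrist force passes 120 N, or if a joint passes its speed limit or range.

## Robot

A 6-joint arm with a two-finger parallel gripper is mounted at the origin on a cart in front of the work surface, level with it; the furniture and walls round the work are solid. World frame = base frame: x ahead of the robot, y to its left, z up, the work surface at z = 0. Lengths are in m, angles in rad, forces in N, time in s.
With the tool pointing down it reaches from about 0.35 to 0.775 m from the base axis. Payload 5.5 kg.
Tool frame: the origin (TCP) lies between the finger pads; the fingertips stand 19 mm ahead of it and the grasp point (between the pads) is the TCP; z points along the fingers, y is the direction in which the jaws open and shut (so a half turn about z gives the same grasp; the last joint's range is limited). The gripper opens to 85 mm and grips with 20 to 120 N. Pads are 22 mm wide; open, the fingers measure 114 mm over their backs; the gripper's body (76 mm by 85 mm) begins 54 mm behind the grasp point. The pads swing forward as they close: fully open they stand 13 mm farther back than shut.
Start: joints at [0.972, 0.313, 0.046, 1.304, 0, 1.431], TCP at [0.255, 0.516, 0.25] pointing down, gripper open.
Joint ranges: [-2.76, 2.76], [-0.86, 1.69], [-1.03, 1.26], [-2.2, 2.34], [-1.47, 1.5], [-3.14, 3.14]. Speed limits (rad/s): [2.57, 2.57, 3.14, 3.14, 3.14, 3.14].

## Interface

Orientations are given as a unit quaternion [w, x, y, z].
In Python, from workcell import get_state, cams, workorder gives the robot as it stands.
- The arm moves only by the tool play_rows, never from a script. Its argument "series" is text: rows parted by semicolons, each of 7 numbers parted by spaces: the opening in per cent of the stroke, from 0 (shut) to 100 (fully open), then the shift along the tool's x, y, z in cm, then the turn, a rotation vector about the tool's x, y, z in degrees. A call has 1 to 12 rows; each row shifts and turns the commanded pose from where the row before left it, along the tool's axes as they then stand; what a row does not reach is not made up. A row lasts 1/8 s, in which the tool goes at most 62.5 mm and 10.7 degrees, less where a joint would pass 70% of its speed; a pose out of reach is approached as far as the arm can. A call with a gripper value outside its range is refused whole. The fingers move at their own pace and stop on an object; "newtons" is the grip in N (left out, the last holds). Time passes only in rows, so rows that do not move let the fingers close. It gives the time, the measured TCP pose, the force and the opening at its end, in the units of the state.
- get_state(): the state, without advancing time (a new reading comes with each control period).
- cams.read_camera(name): name is "scene" or "side" or "wrist"; returns the picture (480x640x3 uint8, red, green, blue); there is no depth.
- cams.get_calibration(name): a dict with "fx", "fy", "cx", "cy" (pixels), "distortion" ([k1, k2, p1, p2, k3] as OpenCV has them; the pictures are not rectified), "rvec" (rotation vector, rad) and "tvec" (3), from world to camera coordinates, as OpenCV has them. Camera axes: x right, y down, z forward; pixel columns grow to the right and rows downward; lengths in m; the calibration is good to about 2 mm. A picture is of the moment at which its call begins: read the wrist's pose just before it. get_calibration takes no time and is no camera call; for the wrist camera it gives the pose at the moment of the call.
- workorder.hand_in(): hands the job in, once; it reports no verdict.
The state is a dict: "clock": time; "joint_pos": joint angles; "qvel": joint speeds; "tau": joint torques, N m; "tcp_pos": TCP position; "orientation": TCP orientation; "wrist_force": force on the tool from outside, world axes, zero at the start; "ft_torque": the same for the moment, N m; "finger_gap": finger opening in m.
Only numpy, scipy, OpenCV 4.12 (cv2) and the standard library are available. Lean on these libraries where they do the work, as an engineer would, in place of code of your own. Each camera call takes 0.05 s, during which the arm holds its last target.

## Working session

There is one attempt and no reset: what is moved stays moved. The work goes in short steps, Python scripts to look and compute and a tool call to move; the robot and the scene stay as the last step left them, time stands still between calls to the robot, and variables do not carry over. Pictures are saved under pics/ and viewed, and the job is handed in when it is done.

Besides the shell and the picture viewer there is one more tool, called after "Request:" as name(argument=value, ...) on one line, values as JSON. play_rows: Moves the arm, as the interface text tells. Its arguments: {"type":"object","properties":{"series":{"type":"string"},"newtons":{"type":"number"}},"required":["series"]}

```bash
mkdir -p pics; ls; python3 - <<'E'
from workcell import get_state, cams, workorder
import cv2
s=get_state();print(s)
for n in ["scene","side","wrist"]:
    c=cams.get_calibration(n);print(n,c)
    cv2.imwrite(f"pics/{n}0.png",cams.read_camera(n)[:,:,::-1])
E
```

```text
pics
{'clock': 0.0, 'joint_pos': array([9.72396026e-01, 3.13998756e-01, 4.49724438e-02, 1.30357671e+00,
       1.92086734e-05, 1.43119163e+00]), 'qvel': array([ 0.00095313,  0.00076289, -0.00119284,  0.00240419, -0.00021831,
       -0.00024334]), 'tau': array([-4.71133408e-04, -4.80629289e+01,  2.98532152e+01,  1.93952664e-02,
       -1.43823527e-04, -1.01651696e-05]), 'tcp_pos': array([0.25438862, 0.51514263, 0.24940709]), 'orientation': array([-3.34781594e-04,  2.27391058e-01,  9.73803107e-01, -8.39075907e-04]), 'wrist_force': array([-0.41798659, -0.73246674,  0.48513941]), 'ft_torque': array([-0.04965574, -0.02241815, -0.05435955]), 'finger_gap': 0.08597594190698107}
scene {'fx': 622.6008205755219, 'fy': 622.6008205755219, 'cx': 309.3386702668237, 'cy': 233.03022750665497, 'distortion': array([-0.04252739,  0.        ,  0.        ,  0.        ,  0.        ]), 'rvec': array([ 2.08817473, -0.95012894,  0.43843345]), 'tvec': array([-0.37678745,  0.21567441,  1.17635231])}
side {'fx': 529.782294379782, 'fy': 529.782294379782, 'cx': 321.8323249729211, 'cy': 248.4626385539807, 'distortion': array([0.00491053, 0.        , 0.        , 0.        , 0.        ]), 'rvec': array([ 2.09932839, -0.02904616,  0.02258891]), 'tvec': array([-0.46555229,  0.00830014,  1.02566394])}
wrist {'fx': 382.9756568380152, 'fy': 382.9756568380152, 'cx': 315.25646184037356, 'cy': 239.99226289703756, 'distortion': array([-0.01094895,  0.        ,  0.        ,  0.        ,  0.        ]), 'rvec': array([-2.41891525, -1.50319054, -0.24885555]), 'tvec': array([-0.57310477, -0.04259512,  0.3819474 ])}
```

View pics/scene0.png

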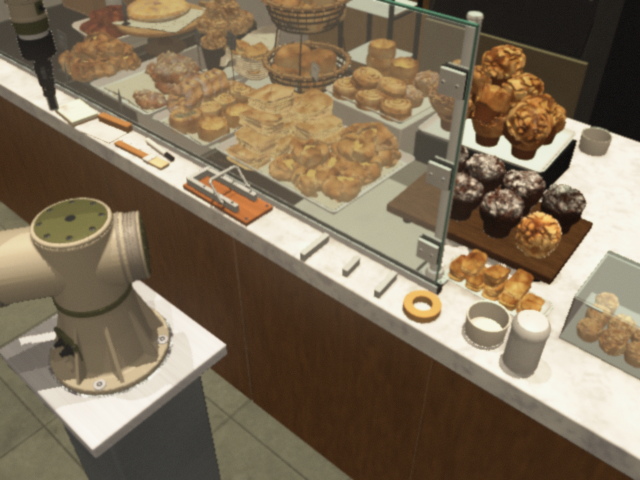

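View pics/side0.png

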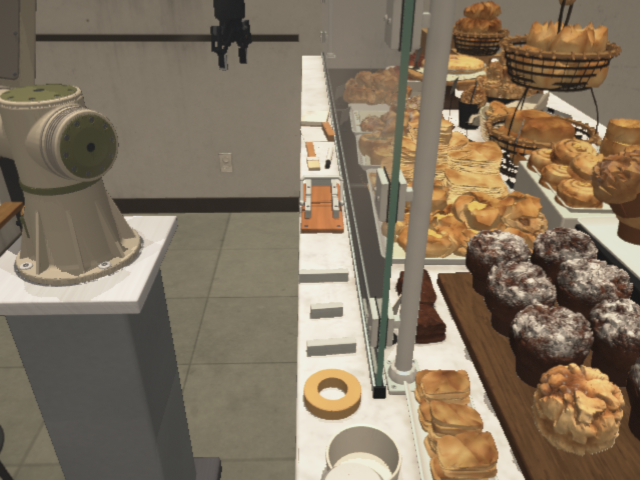

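View pics/wrist0.png

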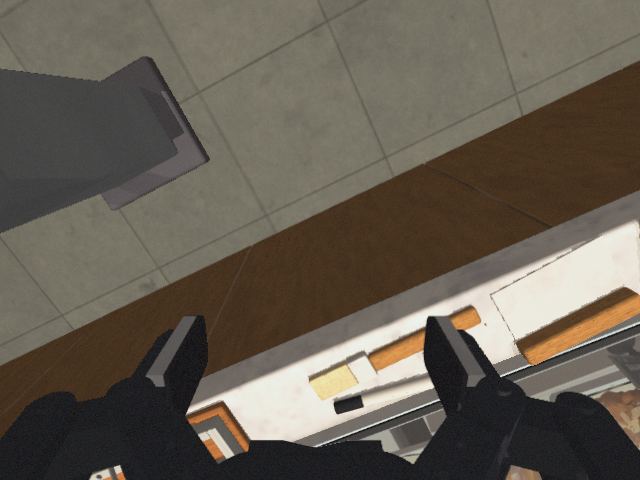

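The scene and side views show the frame at scene (228,195) with its open end towards −y. The three bars are at side (323,275), (326,310) and (331,346), and the tape roll is at (332,394). Next I'll zoom in and measure.

```bash
cat > h.py <<'E'
import numpy as np,cv2
from workcell import get_state, cams, workorder
from scipy.spatial.transform import Rotation as R
def ray(cal,uv):
    K=np.array([[cal['fx'],0,cal['cx']],[0,cal['fy'],cal['cy']],[0,0,1]])
    p=cv2.undistortPoints(np.array(uv,float).reshape(-1,1,2),K,np.array(cal['distortion']))[:,0]
    Rm=cv2.Rodrigues(np.array(cal['rvec']))[0]
    o=-Rm.T@cal['tvec']
    d=np.c_[p,np.ones(len(p))]@Rm
    return o,d
def onz(cal,uv,z):
    o,d=ray(cal,uv); return o+d*((z-o[2])/d[:,2])[:,None]
def proj(cal,P):
    K=np.array([[cal['fx'],0,cal['cx']],[0,cal['fy'],cal['cy']],[0,0,1]])
    return cv2.projectPoints(np.array(P,float).reshape(-1,1,3),np.array(cal['rvec']),np.array(cal['tvec']),K,np.array(cal['distortion']))[0][:,0]
def crop(img,x0,y0,x1,y1,s,name):
    c=cv2.resize(img[y0:y1,x0:x1],None,fx=s,fy=s,interpolation=cv2.INTER_CUBIC)
    cv2.imwrite(name,c[:,:,::-1] if c.ndim==3 else c)
E
python3 - <<'E'
from h import *
a=cv2.imread('pics/scene0.png')[:,:,::-1];b=cv2.imread('pics/side0.png')[:,:,::-1]
crop(a,170,150,300,240,6,'pics/sc_frame.png')
crop(a,290,220,450,330,5,'pics/sc_bars.png')
crop(b,290,165,370,245,7,'pics/sd_frame.png')
crop(b,290,255,370,365,5,'pics/sd_bars.png')
E
```

```text
(no output)
```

View pics/sc_frame.png

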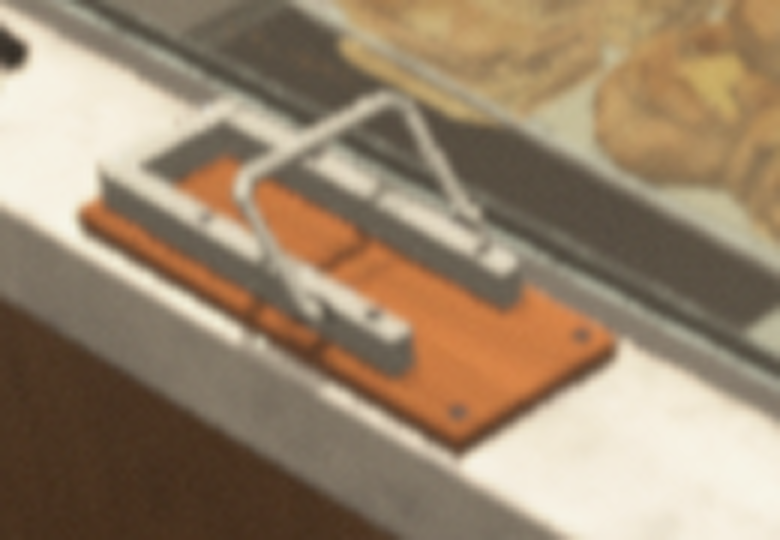

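View pics/sc_bars.png

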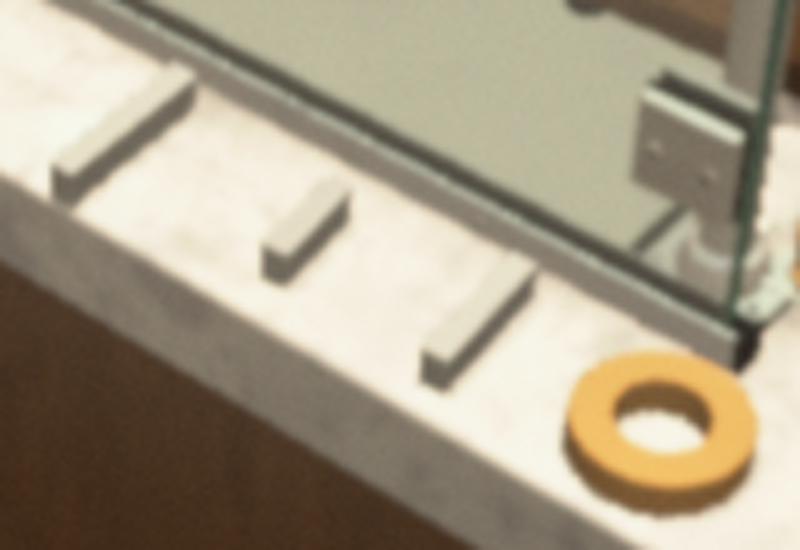

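View pics/sd_frame.png

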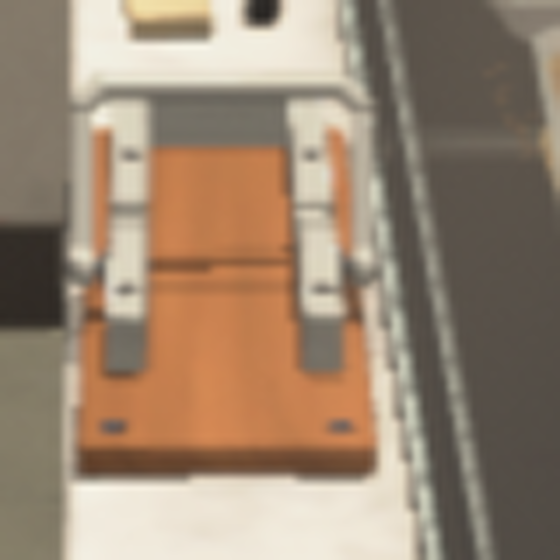

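View pics/sd_bars.png

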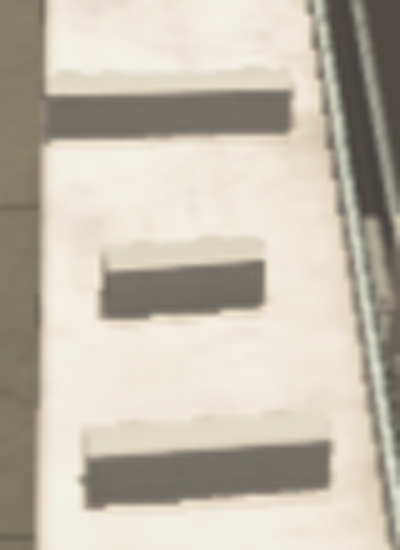

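```bash
python3 - <<'E'
from h import *
np.set_printoptions(precision=4,suppress=True)
sc=cams.get_calibration('scene');sd=cams.get_calibration('side')
def S(p,x0,y0,s): return (np.array(p,float)+0.5)/s-0.5+[x0,y0]
print('side board front top',onz(sd,S([[80,452],[373,450]],290,165,7),.012))
print('side rail end top',onz(sd,S([[107,317],[147,317],[300,319],[343,318]],290,165,7),.032))
print('side rail end bot',onz(sd,S([[104,374],[143,374],[301,374],[343,374]],290,165,7),.012))
print('scene board front top',onz(sc,S([[459,443],[615,348],[80,213]],170,150,6),.012))
print('scene rail end top',onz(sc,S([[385,343],[412,330],[498,275],[522,262]],170,150,6),.032))
print('side long bar bottom/top front',onz(sd,S([[47,137],[289,131]],290,255,5),0),onz(sd,S([[47,96],[291,91]],290,255,5),.02))
print('side short',onz(sd,S([[100,318],[264,310]],290,255,5),0),onz(sd,S([[103,271],[265,261]],290,255,5),.02))
print('side near',onz(sd,S([[86,507],[329,488]],290,255,5),0),onz(sd,S([[84,457],[329,441]],290,255,5),.02))
print('scene near top -y edge',onz(sc,S([[444,361],[535,270]],290,220,5),.02), 'other',onz(sc,S([[422,350],[515,262]],290,220,5),.02))
print('scene bail bar',S([[245,187],[400,98]],170,150,6),'side',S([[85,88],[360,88]],290,165,7))
E
```

```text
side board front top [[0.4249 0.0649 0.012 ]
 [0.5109 0.0642 0.012 ]]
side rail end top [[0.4332 0.1136 0.032 ]
 [0.4452 0.1133 0.032 ]
 [0.4914 0.111  0.032 ]
 [0.5044 0.1114 0.032 ]]
side rail end bot [[0.432  0.115  0.012 ]
 [0.4439 0.1147 0.012 ]
 [0.4921 0.1137 0.012 ]
 [0.5049 0.1134 0.012 ]]
scene board front top [[0.4213 0.0641 0.012 ]
 [0.5047 0.0608 0.012 ]
 [0.4262 0.2978 0.012 ]]
scene rail end top [[0.4298 0.1123 0.032 ]
 [0.4426 0.1105 0.032 ]
 [0.4907 0.1111 0.032 ]
 [0.5033 0.1101 0.032 ]]
side long bar bottom/top front [[ 0.4218 -0.1114  0.    ]
 [ 0.5081 -0.1096  0.    ]] [[ 0.4222 -0.1154  0.02  ]
 [ 0.5079 -0.1142  0.02  ]]
side short [[ 0.4396 -0.2159  0.    ]
 [ 0.4926 -0.213   0.    ]] [[ 0.4407 -0.2176  0.02  ]
 [ 0.4924 -0.2136  0.02  ]]
side near [[ 0.4346 -0.3052  0.    ]
 [ 0.5063 -0.2987  0.    ]] [[ 0.4342 -0.3064  0.02  ]
 [ 0.5054 -0.3012  0.02  ]]
scene near top -y edge [[ 0.4333 -0.3067  0.02  ]
 [ 0.5014 -0.3034  0.02  ]] other [[ 0.4326 -0.2961  0.02  ]
 [ 0.5    -0.2942  0.02  ]]
scene bail bar [[210.4167 180.75  ]
 [236.25   165.9167]] side [[301.7143 177.1429]
 [341.     177.1429]]
```

The nearest bar to the side camera measures about 72 mm, so it's the one I need. Its centre is near (0.470, −0.296), yaw about +4°. The frame's rail ends are at y≈0.112 with centre x≈0.468. I'll write a planner that works out the moves.

```bash
cat >> h.py <<'E'
def tool(yaw_deg=0,lean_deg=15):
    # tool x ~ world -x, y ~ world +y, z down; then lean: wrist toward robot (-x), fingers pointing +x
    B=np.array([[-1,0,0],[0,1,0],[0,0,-1]],float).T
    Rb=R.from_matrix(B)
    return R.from_euler('z',yaw_deg,degrees=True)*R.from_euler('y',-lean_deg,degrees=True)*Rb
def cur():
    s=get_state(); q=s['orientation']; return s,np.array(s['tcp_pos']),R.from_quat([q[1],q[2],q[3],q[0]])
def delta(P,Rt,P0,R0):
    return R0.inv().apply(np.array(P)-P0)*100, np.degrees((R0.inv()*Rt).as_rotvec())
E
python3 - <<'E'
from h import *
np.set_printoptions(precision=3,suppress=True)
s,P,Rc=cur()
w=cams.get_calibration('wrist')
Rm=cv2.Rodrigues(w['rvec'])[0];o=-Rm.T@w['tvec']
print('cam in tool',Rc.inv().apply(o-P),'axis',Rc.inv().apply(Rm[2]),'camx',Rc.inv().apply(Rm[0]))
print(tool().as_matrix())
for tgt,y in (((.45,.06,.25),0),((.44,-.296,.2),4)):
    print(delta(tgt,tool(y,15),P,Rc))
print(onz(cams.get_calibration('side'),[[332,392]],.018))
E
```

```text
cam in tool [ 0.084 -0.001 -0.124] axis [-0.326 -0.001  0.945] camx [-0.     1.     0.001]
[[-0.966  0.     0.259]
 [ 0.     1.     0.   ]
 [-0.259  0.    -0.966]]
(array([-37.693, -32.157,  -0.002]), array([ -3.516, -14.765, -26.124]))
(array([-52.562, -64.511,   5.04 ]), array([ -4.039, -14.68 , -30.101]))
[[ 0.467 -0.395  0.018]]
```

Request:
play_rows(series="60 0 0 0 -0.9 -3.7 -6.5;60 0 0 0 -0.9 -3.7 -6.5;60 0 0 0 -0.9 -3.7 -6.5;60 0 0 0 -0.9 -3.7 -6.5;60 -2.2 -5.2 1.2 0 0 0;60 -2.2 -5.2 1.2 0 0 0;60 -2.2 -5.2 1.2 0 0 0;60 -2.2 -5.2 1.2 0 0 0;60 -2.2 -5.2 1.2 0 0 0;60 -2.2 -5.2 1.2 0 0 0;60 -2.2 -5.2 1.2 0 0 0;60 -2.2 -5.2 1.2 0 0 0", newtons=40)

```text
clock: 1.65
tcp_pos: [0.4491, 0.0975, 0.2023]
orientation: [0.132, 0.001, 0.991, 0.001]
wrist_force: [0.7, 0.6, -0.1]
finger_gap: 0.0513
```

```bash
python3 - <<'E'
from h import *
np.set_printoptions(precision=4,suppress=True)
s,P,Rc=cur(); print(s['clock'],P,Rc.as_matrix(),s['joint_pos'])
w=cams.get_calibration('wrist'); im=cams.read_camera('wrist')
np.save('w1.npy',np.array([w],dtype=object),allow_pickle=True)
cv2.imwrite('pics/w1.png',im[:,:,::-1])
E
```

```text
1.65 [0.4491 0.0975 0.2023] [[-0.9653  0.0019  0.2613]
 [ 0.0026  1.      0.0023]
 [-0.2613  0.0029 -0.9653]] [ 0.0447 -0.0884 -0.5698  0.8253 -0.0093  0.0458]
```

View pics/w1.png

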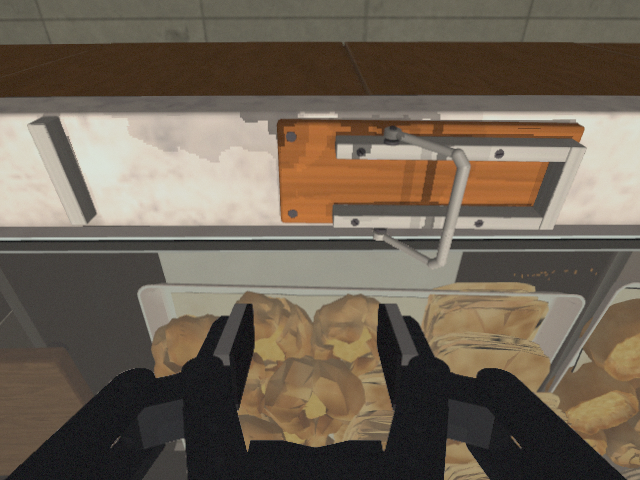

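The wrist view shows the board at px (278–584, 120–222), with rail ends near column 335 and the bail bar from (460,157) to (437,264). I'll zoom in for the corners.

```bash
python3 - <<'E'
from h import *
a=cv2.imread('pics/w1.png')[:,:,::-1]
crop(a,270,110,400,250,4,'pics/w1a.png')
crop(a,360,110,600,280,3,'pics/w1b.png')
E
```

```text
(no output)
```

View pics/w1a.png

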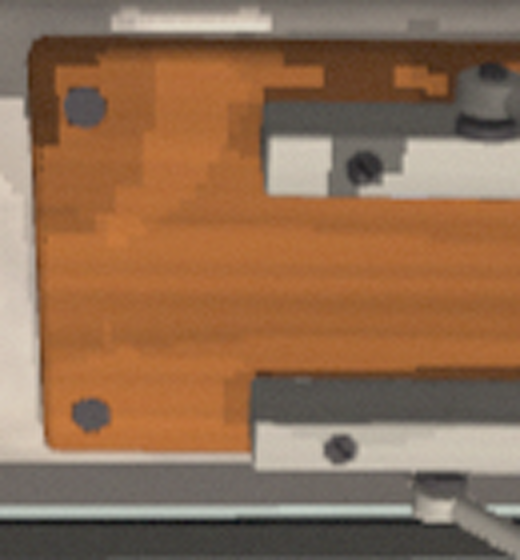

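View pics/w1b.png

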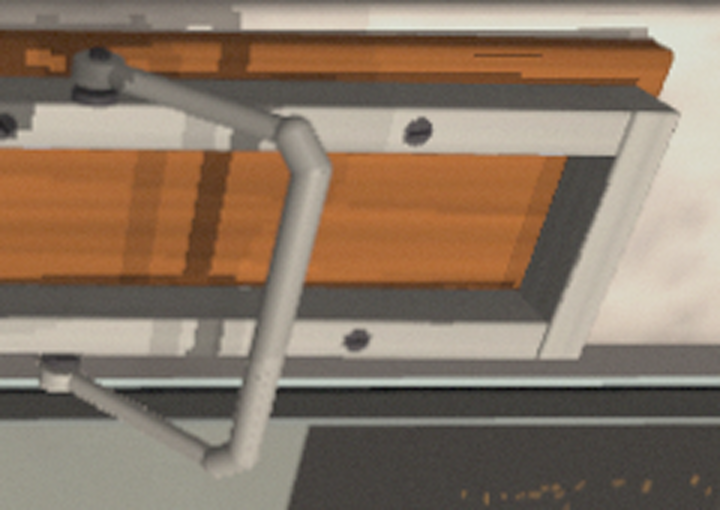

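```bash
cat > frame.py <<'E'
from h import *
np.set_printoptions(precision=4,suppress=True)
w=np.load('w1.npy',allow_pickle=True)[0]
def S(p,x0,y0,s): return (np.array(p,float)+0.5)/s-0.5+[x0,y0]
e=onz(w,S([[266,136],[268,194],[254,424],[256,469]],270,110,4),.032)
print(e, np.diff(e[:,0]))
c=onz(w,S([[680,113],[580,358]],360,110,3),.032);print('closed',c)
nr=onz(w,S([[266,136],[520,139]],270,110,4),.032);fr=onz(w,S([[256,469],[520,471]],270,110,4),.032)
print(nr,fr)
b=onz(w,S([[30,40],[48,448]],270,110,4),.012);print('board front',b)
for th in (2.0,2.1,2.2,2.3,2.4,2.5,2.6):
    Pb=np.array([[.468+s*.0435,.152-.059*np.cos(th),.029+.059*np.sin(th)] for s in(-1,1)])
    print(th,proj(w,Pb))
print(S([[305,147],[230,460]],360,110,3))
E
python3 frame.py
```

```text
[[0.4332 0.1122 0.032 ]
 [0.4442 0.1129 0.032 ]
 [0.4935 0.1115 0.032 ]
 [0.5043 0.1122 0.032 ]] [0.0111 0.0493 0.0108]
closed [[0.4361 0.2955 0.032 ]
 [0.507  0.2954 0.032 ]]
[[0.4332 0.1122 0.032 ]
 [0.4338 0.1583 0.032 ]] [[0.5043 0.1122 0.032 ]
 [0.505  0.1669 0.032 ]]
board front [[0.4217 0.0686 0.012 ]
 [0.5113 0.0674 0.012 ]]
2.0 [[447.3942 159.1744]
 [424.6117 272.0308]]
2.1 [[454.6903 157.4338]
 [430.8376 269.6721]]
2.2 [[461.0961 155.4147]
 [436.381  266.9271]]
2.3 [[466.5466 153.1566]
 [441.1832 263.8454]]
2.4 [[471.     150.7011]
 [445.202  260.4799]]
2.5 [[474.4365 148.0907]
 [448.4117 256.8855]]
2.6 [[476.8562 145.3673]
 [450.8015 253.117 ]]
[[461.3333 158.6667]
 [436.3333 263.    ]]
```

Request:
play_rows(series="60 0.16 -4.9 0.9 0 0 0;60 0.16 -4.9 0.9 0 0 0;60 0.16 -4.9 0.9 0 0 0;60 0.16 -4.9 0.9 0 0 0;60 0.16 -4.9 0.9 0 0 0;60 0.16 -4.9 0.9 0 0 0;60 0.16 -4.9 0.9 0 0 0;60 0.16 -4.9 0.9 0 0 0;60 0 0 0 0 0 0")

```text
clock: 2.82
tcp_pos: [0.4543, -0.2955, 0.1275]
orientation: [0.131, 0.003, 0.991, 0.001]
wrist_force: [-0.6, 1.0, -0.5]
finger_gap: 0.0511
```

```bash
python3 - <<'E'
from h import *
np.set_printoptions(precision=4,suppress=True)
s,P,Rc=cur(); print(s['clock'],P,s['joint_pos'])
w=cams.get_calibration('wrist'); im=cams.read_camera('wrist')
np.save('w2.npy',np.array([w],dtype=object),allow_pickle=True)
cv2.imwrite('pics/w2.png',im[:,:,::-1])
E
```

```text
2.825 [ 0.4543 -0.2955  0.1275] [-0.8266  0.1794 -0.4776  0.7341  0.1932 -0.8026]
```

View pics/w2.png

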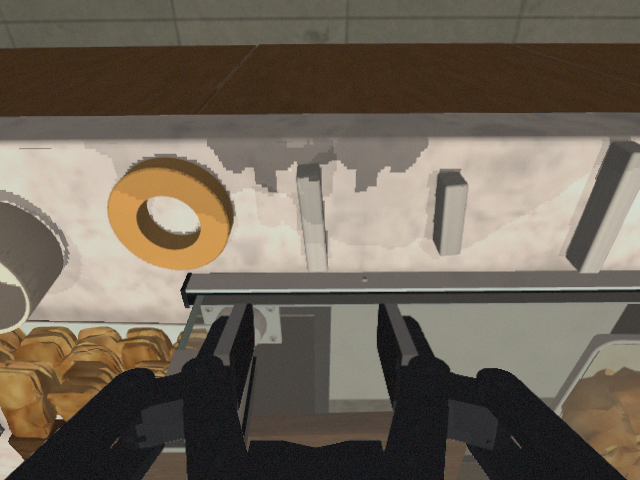

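```bash
python3 - <<'E'
from h import *
a=cv2.imread('pics/w2.png')[:,:,::-1]
crop(a,270,150,370,280,4,'pics/w2a.png')
E
```

```text
(no output)
```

View pics/w2a.png

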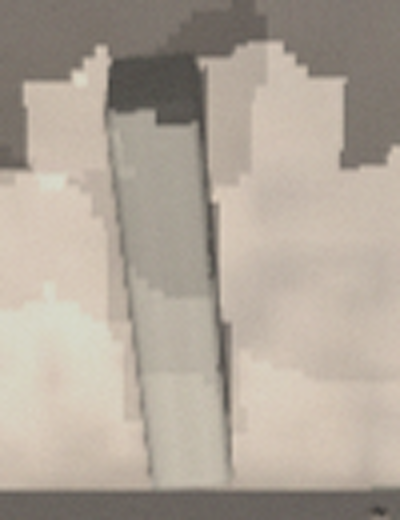

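```bash
python3 - <<'E'
from h import *
np.set_printoptions(precision=4,suppress=True)
w=np.load('w2.npy',allow_pickle=True)[0]
def S(p,x0,y0,s): return (np.array(p,float)+0.5)/s-0.5+[x0,y0]
t=onz(w,S([[107,110],[198,122],[155,488],[230,488]],270,150,4),.02);print(t,t.mean(0))
v=t[2:].mean(0)-t[:2].mean(0);print(np.degrees(np.arctan2(v[1],v[0])),np.linalg.norm(v))
s,P,Rc=cur()
for yaw in(3,4): 
  print(delta([.467,-.2965,.1275],tool(yaw,15),P,Rc), Rc.apply([0,0,1]))
E
```

```text
[[ 0.4355 -0.3071  0.02  ]
 [ 0.4375 -0.2938  0.02  ]
 [ 0.506  -0.3012  0.02  ]
 [ 0.5061 -0.2884  0.02  ]] [ 0.4713 -0.2976  0.02  ]
4.629205777163217 0.06981967516730984
(array([-1.2601, -0.3006,  0.3414]), array([-0.6129,  0.0414, -3.211 ])) [ 0.2594  0.0029 -0.9658]
(array([-1.2601, -0.3006,  0.3414]), array([-0.8721,  0.0435, -4.1768])) [ 0.2594  0.0029 -0.9658]
```

Request:
play_rows(series="60 -1.6 -0.2 0.4 -0.95 0 -4.6;60 0 0 0 0 0 0;60 0.59 0 2.2 0 0 0;60 0.59 0 2.2 0 0 0;60 0.59 0 2.2 0 0 0;60 0.59 0 2.2 0 0 0;60 0.16 0 0.6 0 0 0;60 0.16 0 0.6 0 0 0;60 0 0 0 0 0 0")

```text
clock: 4.0
tcp_pos: [0.4712, -0.2946, 0.0255]
orientation: [0.132, -0.04, 0.991, 0.004]
wrist_force: [0.7, -0.3, -0.3]
finger_gap: 0.0511
```

```bash
python3 - <<'E'
from h import *
np.set_printoptions(precision=4,suppress=True)
s,P,Rc=cur(); print(s['clock'],P,s['wrist_force'],Rc.as_matrix())
im=cams.read_camera('wrist')
cv2.imwrite('pics/w3.png',im[:,:,::-1])
E
```

```text
4.0 [ 0.4712 -0.2946  0.0255] [ 0.6664 -0.2713 -0.2659] [[-0.9623 -0.0798  0.2602]
 [-0.0776  0.9968  0.0186]
 [-0.2608 -0.0023 -0.9654]]
```

View pics/w3.png

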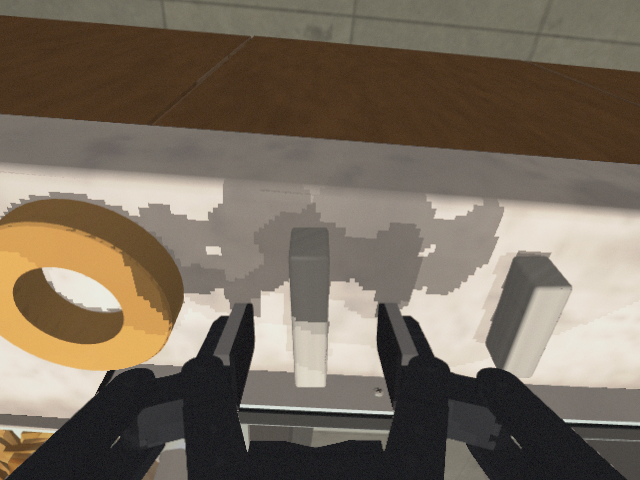

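Request:
play_rows(series="60 0.03 -0.25 0.1 0 0 0;30 0 0 0 0 0 0;10 0 0 0 0 0 0;0 0 0 0 0 0 0;0 0 0 0 0 0 0;0 0 0 0 0 0 0;0 0 0 0 0 0 0", newtons=50)

```text
clock: 4.92
tcp_pos: [0.4714, -0.2975, 0.0245]
orientation: [0.132, -0.04, 0.991, 0.004]
wrist_force: [-1.9, -0.0, 5.0]
finger_gap: 0.0125
```

```bash
python3 - <<'E'
from h import *
np.set_printoptions(precision=4,suppress=True)
s,P,Rc=cur(); print(s['clock'],P,s['wrist_force'],Rc.as_matrix(),s['finger_gap'])
w=cams.get_calibration('wrist'); im=cams.read_camera('wrist')
np.save('w4.npy',np.array([w],dtype=object),allow_pickle=True)
cv2.imwrite('pics/w4.png',im[:,:,::-1])
crop(im,230,180,390,420,2.4,'pics/w4a.png')
E
```

```text
4.925 [ 0.4714 -0.2975  0.0245] [-1.9338 -0.0107  4.9789] [[-0.9622 -0.0797  0.2603]
 [-0.0776  0.9968  0.0182]
 [-0.2609 -0.0027 -0.9654]] 0.012540111775599086
```

View pics/w4a.png

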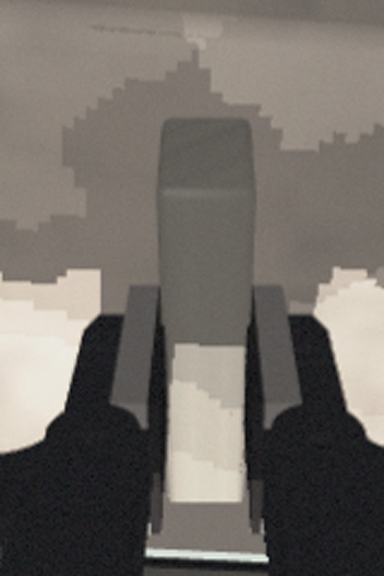

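The bar sits squarely between the pads with a 12.5 mm gap. I'll measure where it lies in the tool frame.

```bash
python3 - <<'E'
from h import *
np.set_printoptions(precision=4,suppress=True)
w=np.load('w4.npy',allow_pickle=True)[0]
def S(p,x0,y0,s): return (np.array(p,float)+0.5)/s-0.5+[x0,y0]
t=onz(w,S([[159,190],[253,190],[170,501],[242,501]],230,180,2.4),.02);print(t,t.mean(0))
v=t[2:].mean(0)-t[:2].mean(0);print(np.degrees(np.arctan2(v[1],v[0])),np.linalg.norm(v))
s,P,Rc=cur()
print(Rc.inv().apply(t-P), Rc.inv().apply(t.mean(0)-[0,0,.01]-P))
E
```

```text
[[ 0.4354 -0.3077  0.02  ]
 [ 0.4344 -0.2946  0.02  ]
 [ 0.5064 -0.302   0.02  ]
 [ 0.5053 -0.2889  0.02  ]] [ 0.4704 -0.2983  0.02  ]
4.572285784496086 0.07113743982738206
[[ 0.0366 -0.0073 -0.0052]
 [ 0.0366  0.0058 -0.0053]
 [-0.0321 -0.0073  0.0134]
 [-0.032   0.0059  0.0133]] [ 0.0049 -0.0007  0.0137]
```

Request:
play_rows(series="0 -0.3 0 -1 0 0 0;0 -1.2 0 -4.4 0 0 0;0 -1.2 0 -4.4 0 0 0;0 0 0 0 1.4 0 5.2;0 0 5 0 0 0 0;0 0 5 0 0 0 0;0 0 5 0 0 0 0;0 0 5 0 0 0 0;0 0 5 0 0 0 0;0 0 5 0 0 0 0;0 0 5 0 0 0 0;0 0 0 0 0 0 0")

```text
clock: 6.48
tcp_pos: [0.4756, 0.0564, 0.1249]
orientation: [0.131, 0.004, 0.991, -0.001]
wrist_force: [0.6, -0.5, -1.3]
finger_gap: 0.0127
```

```bash
python3 - <<'E'
from h import *
np.set_printoptions(precision=4,suppress=True)
s,P,Rc=cur(); print(s['clock'],P,s['wrist_force'],Rc.as_matrix(),s['finger_gap'])
print(delta([.4697,.0995,.09],tool(-.8,15),P,Rc))
w=cams.get_calibration('wrist'); im=cams.read_camera('wrist')
cv2.imwrite('pics/w5.png',im[:,:,::-1])
E
```

```text
6.475 [0.4756 0.0564 0.1249] [ 0.5705 -0.5481 -1.284 ] [[-0.9657  0.0076  0.2596]
 [ 0.007   1.     -0.0033]
 [-0.2596 -0.0014 -0.9657]] 0.01269305067332873
(array([1.5069, 4.3089, 3.2071]), array([0.0194, 0.0485, 0.3729]))
```

View pics/w5.png

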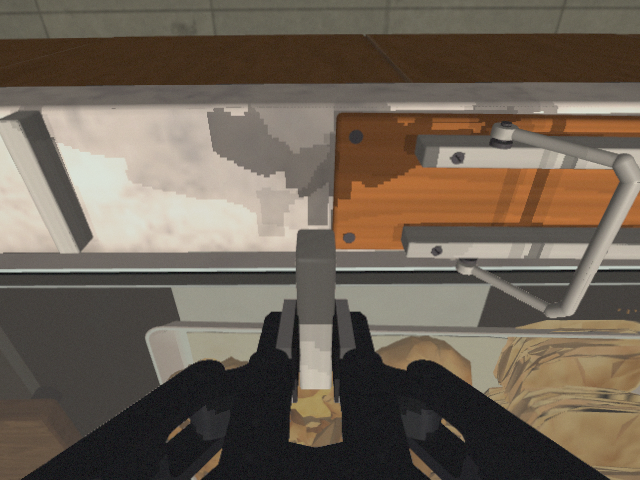

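Request:
play_rows(series="0 0.75 2.1 1.6 0 0 0.4;0 0.75 2.1 1.6 0 0 0;0 0 0 0 0 0 0;0 0.53 0 1.95 0 0 0;0 0.53 0 1.95 0 0 0;0 0.2 0 0.75 0 0 0;0 0 0 0 0 0 0")

```text
clock: 7.4
tcp_pos: [0.4714, 0.0942, 0.042]
orientation: [0.131, 0.011, 0.991, -0.002]
wrist_force: [0.3, -0.4, -1.2]
finger_gap: 0.0128
```

```bash
python3 - <<'E'
from h import *
np.set_printoptions(precision=4,suppress=True)
s,P,Rc=cur(); print(s['clock'],P,s['wrist_force'],Rc.as_matrix(),s['finger_gap'])
w=cams.get_calibration('wrist'); im=cams.read_camera('wrist')
np.save('w6.npy',np.array([w],dtype=object),allow_pickle=True)
cv2.imwrite('pics/w6.png',im[:,:,::-1])
crop(im,200,100,480,380,2.1,'pics/w6a.png')
E
```

```text
7.4 [0.4714 0.0942 0.042 ] [ 0.262  -0.4091 -1.1679] [[-0.9653  0.0222  0.2601]
 [ 0.0214  0.9998 -0.0062]
 [-0.2601 -0.0005 -0.9656]] 0.012784934137217333
```

View pics/w6a.png

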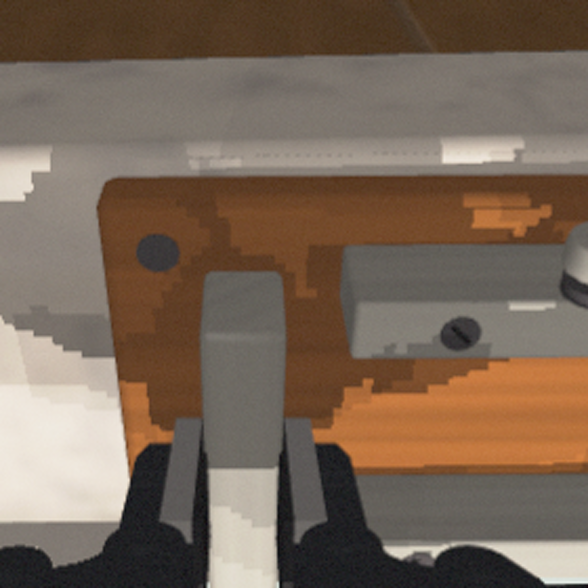

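```bash
python3 - <<'E'
from h import *
np.set_printoptions(precision=4,suppress=True)
w=np.load('w6.npy',allow_pickle=True)[0]
def S(p,x0,y0,s): return (np.array(p,float)+0.5)/s-0.5+[x0,y0]
print('bar end top',onz(w,S([[203,335],[285,335]],200,100,2.1),.0375))
print('rail outer/inner top corners',onz(w,S([[352,300],[357,357]],200,100,2.1),.032))
print('rail outer edge',onz(w,S([[352,300],[560,300]],200,100,2.1),.032))
print('rail inner edge',onz(w,S([[357,357],[586,357]],200,100,2.1),.032))
print('board edge',onz(w,S([[105,212],[128,452]],200,100,2.1),.012))
E
```

```text
bar end top [[0.4349 0.0878 0.0375]
 [0.4352 0.1009 0.0375]]
rail outer/inner top corners [[0.4324 0.112  0.032 ]
 [0.4443 0.1135 0.032 ]]
rail outer edge [[0.4324 0.112  0.032 ]
 [0.4331 0.146  0.032 ]]
rail inner edge [[0.4443 0.1135 0.032 ]
 [0.4452 0.1528 0.032 ]]
board edge [[0.426  0.0695 0.012 ]
 [0.4861 0.0675 0.012 ]]
```

Request:
play_rows(series="0 0.31 0 0.38 0 0 0;0 0 0.5 0 0 0 0;0 0 0.4 0 0 0 0;0 0 0 0 0 0 0")

```text
clock: 7.95
tcp_pos: [0.4697, 0.1046, 0.0378]
orientation: [0.132, 0.01, 0.991, -0.001]
wrist_force: [1.1, 0.0, -1.8]
finger_gap: 0.0126
```

Request:
play_rows(series="0 0 0.1 0 0 0 0;0 0 0.05 0 0 0 0;0 0 0.05 0 0 0 0;0 0 0 0 0 0 0")

```text
clock: 8.45
tcp_pos: [0.4696, 0.1056, 0.0376]
orientation: [0.132, 0.011, 0.991, -0.002]
wrist_force: [0.9, -3.1, -0.2]
finger_gap: 0.0126
```

Request:
play_rows(series="0 0.03 0 0.1 0 0 0;0 0.01 0 0.05 0 0 0;0 0 0 0 0 0 0")

```text
clock: 8.82
tcp_pos: [0.4697, 0.1057, 0.0364]
orientation: [0.132, 0.011, 0.991, -0.002]
wrist_force: [-3.2, -4.2, 5.8]
finger_gap: 0.0126
```

Request:
play_rows(series="0 0 0.1 0 0 0 0;0 0 0 0 0 0 0;8 0 0 0 0 0 0;20 0 0 0 0 0 0;30 0 0 0 0 0 0;35 0 0 0 0 0 0;35 0 0 0 0 0 0")

```text
clock: 9.7
tcp_pos: [0.4695, 0.1073, 0.0359]
orientation: [0.131, 0.01, 0.991, -0.001]
wrist_force: [-0.3, 0.2, 0.1]
finger_gap: 0.0296
```

```bash
python3 - <<'E'
from h import *
np.set_printoptions(precision=4,suppress=True)
s,P,Rc=cur(); print(s['clock'],P,s['wrist_force'],s['finger_gap'])
w=cams.get_calibration('wrist'); im=cams.read_camera('wrist')
cv2.imwrite('pics/w7.png',im[:,:,::-1])
crop(im,200,100,480,380,2.1,'pics/w7a.png')
E
```

```text
9.7 [0.4695 0.1073 0.0359] [-0.2953  0.2054  0.1223] 0.029600925430703993
```

View pics/w7a.png

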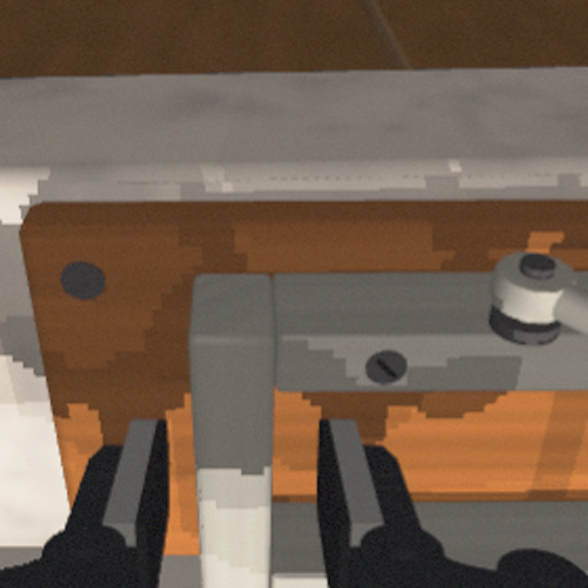

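Request:
play_rows(series="35 -0.26 0 -0.97 0 0 0;35 -0.65 0 -2.4 0 0 0;35 -1.3 0 -4.8 0 0 0;20 -1.3 0 -4.8 0 0 0;0 0 0 0 0 0 0")

```text
clock: 10.38
tcp_pos: [0.4731, 0.1074, 0.1761]
orientation: [0.137, 0.01, 0.991, -0.001]
wrist_force: [0.5, 0.1, 0.4]
finger_gap: 0.0009
```

```bash
python3 - <<'E'
from h import *
np.set_printoptions(precision=4,suppress=True)
s,P,Rc=cur(); print(s['clock'],P,s['wrist_force'],s['finger_gap'])
w=cams.get_calibration('wrist'); im=cams.read_camera('wrist')
np.save('w8.npy',np.array([w],dtype=object),allow_pickle=True)
cv2.imwrite('pics/w8.png',im[:,:,::-1])
crop(im,230,110,430,270,4,'pics/w8a.png')
E
```

```text
10.375 [0.4731 0.1074 0.1761] [0.4534 0.1478 0.3623] 0.000875918823423696
```

View pics/w8a.png

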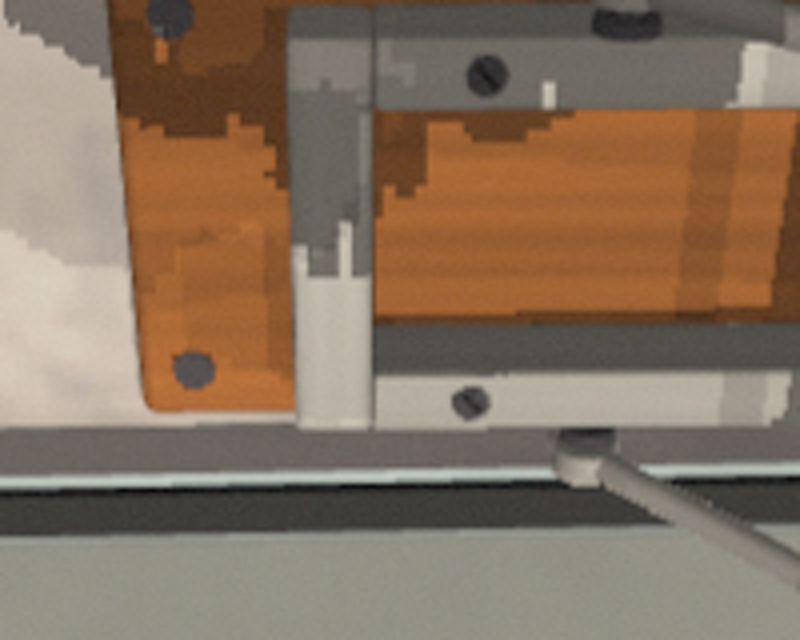

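The bar is flush on both rails and centred. Next I'll go behind the bail with closed fingers.

Request:
play_rows(series="0 0 6.1 0 0 0 0;0 0 6.1 0 0 0 0;0 0 0 0 0 0 0;0 1 0 3 0 0 0;0 1 0 3 0 0 0;0 1 0 3 0 0 0;0 0 0 0 0 0 0")

```text
clock: 11.3
tcp_pos: [0.4632, 0.2271, 0.0721]
orientation: [0.128, 0.011, 0.992, -0.003]
wrist_force: [-0.6, 0.9, -0.3]
finger_gap: -0.0
```

```bash
python3 - <<'E'
from h import *
np.set_printoptions(precision=4,suppress=True)
s,P,Rc=cur(); print(s['clock'],P,s['wrist_force'],s['joint_pos'])
im=cams.read_camera('wrist')
cv2.imwrite('pics/w9.png',im[:,:,::-1])
b=cams.read_camera('scene'); crop(b,120,60,320,240,3,'pics/sc9.png')
E
```

```text
11.3 [0.4632 0.2271 0.0721] [-0.5903  0.8694 -0.2542] [ 0.3529  0.1838 -0.6389  0.5103 -0.096   0.3627]
```

View pics/w9.png

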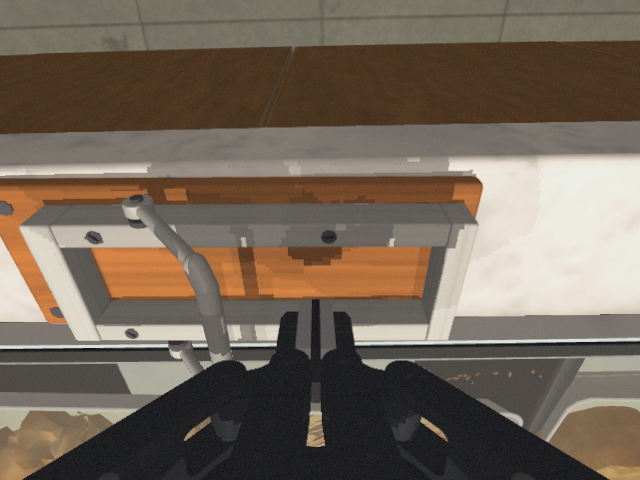

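View pics/sc9.png

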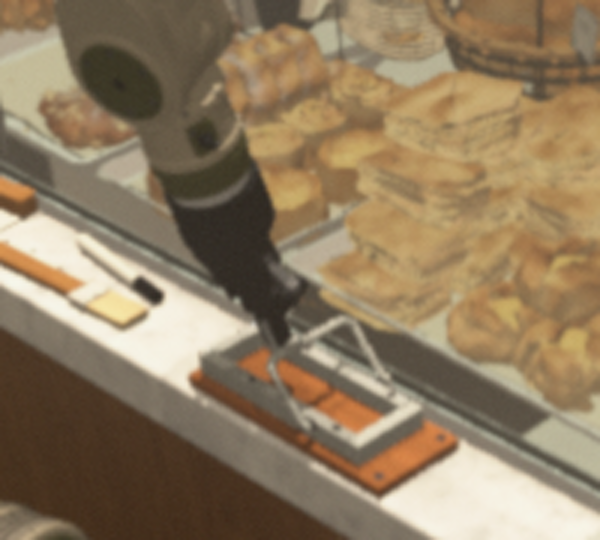

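Request:
play_rows(series="0 -0.95 0 -1.6 0 0 0;0 0 -1.5 0 0 0 0;0 0 -1.4 0 0 0 0;0 0 -1.4 0 0 0 0;0 0 -1.4 0 0 0 0;0 0 0 0 0 0 0")

```text
clock: 12.15
tcp_pos: [0.4759, 0.1766, 0.1017]
orientation: [0.139, 0.009, 0.99, 0.005]
wrist_force: [-17.1, 14.2, 46.7]
finger_gap: -0.0
```

```bash
python3 - <<'E'
from h import *
np.set_printoptions(precision=4,suppress=True)
s,P,Rc=cur(); print(s['clock'],P,s['wrist_force'])
im=cams.read_camera('wrist')
cv2.imwrite('pics/w10.png',im[:,:,::-1])
b=cams.read_camera('side'); crop(b,270,130,370,240,5,'pics/sd10.png')
E
```

```text
12.15 [0.4759 0.1766 0.1017] [-17.0888  14.1707  46.6884]
```

View pics/w10.png

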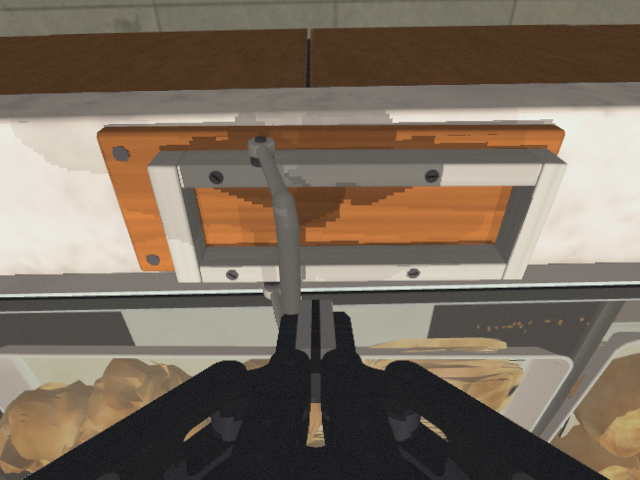

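View pics/sd10.png

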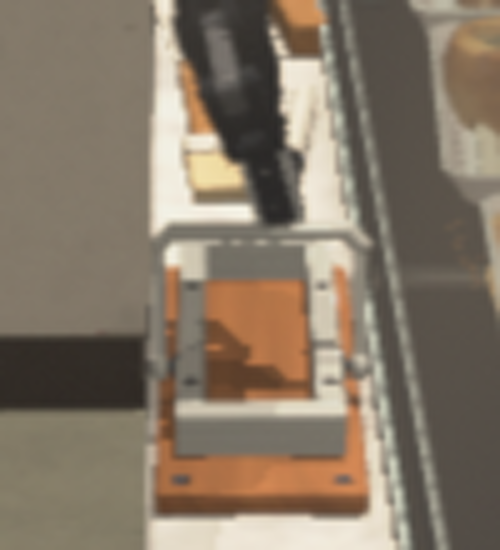

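The force has risen (47 N up, 14 N in y). I'll let the arm settle for a row and re-read before continuing.

Request:
play_rows(series="0 0 0.6 0 0 0 0;0 0 0.3 0 0 0 0")

```text
clock: 12.5
tcp_pos: [0.4757, 0.1841, 0.0998]
orientation: [0.138, 0.009, 0.99, 0.003]
wrist_force: [-5.8, 9.0, 24.8]
finger_gap: -0.0
```

Request:
play_rows(series="0 0 0.8 0 0 0 0;0 0 0.8 0 0 0 0;0 0 0 0 0 0 0")

```text
clock: 12.88
tcp_pos: [0.4721, 0.1974, 0.0944]
orientation: [0.133, 0.01, 0.991, -0.001]
wrist_force: [2.5, 3.3, 4.5]
finger_gap: -0.0
```

```bash
python3 - <<'E'
from h import *
np.set_printoptions(precision=4,suppress=True)
s,P,Rc=cur(); print(s['clock'],P,s['wrist_force'],Rc.as_matrix())
w=cams.get_calibration('wrist');im=cams.read_camera('wrist')
np.save('w11.npy',np.array([w],dtype=object),allow_pickle=True)
cv2.imwrite('pics/w11.png',im[:,:,::-1])
crop(im,230,100,400,360,2.3,'pics/w11a.png')
E
```

```text
12.875 [0.4721 0.1974 0.0944] [2.5319 3.3012 4.5089] [[-0.9645  0.0205  0.2632]
 [ 0.0201  0.9998 -0.0043]
 [-0.2633  0.0011 -0.9647]]
```

View pics/w11a.png

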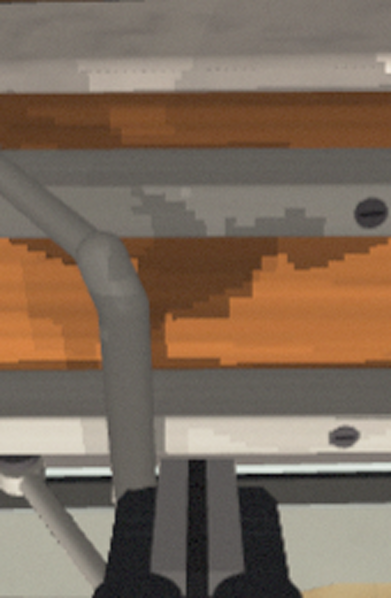

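```bash
python3 - <<'E'
from h import *
np.set_printoptions(precision=1,suppress=True)
w=np.load('w11.npy',allow_pickle=True)[0]
s,P,Rc=cur()
for z in (.019,.015,.01,.005,0,-.01,-.02,-.03,-.04):
    q=proj(w,[P+Rc.apply([.011,y,z]) for y in(-.0145,0)]); print(z,q.ravel(),((q-[230,100])*2.3).ravel())
im=cv2.imread('pics/w11.png')[:,:,::-1];crop(im,200,280,430,460,3.4,'pics/w11b.png')
# bail angle
for th in (1.8,1.9,2.0,2.1,2.2):
    print(th,((proj(w,[[.4255+.002,.152-.059*np.cos(th),.029+.059*np.sin(th)]])-[230,100])*2.3).ravel())
E
```

```text
0.019 [282.4 294.1 317.2 294.1] [120.4 446.5 200.6 446.5]
0.015 [281.5 298.6 317.3 298.7] [118.6 456.9 200.7 456.9]
0.01 [280.5 304.6 317.3 304.6] [116.1 470.6 200.8 470.7]
0.005 [279.3 311.  317.4 311. ] [113.5 485.3 200.9 485.3]
0 [278.1 317.8 317.4 317.8] [110.7 500.9 201.1 500.9]
-0.01 [275.5 332.8 317.5 332.8] [104.6 535.4 201.3 535.5]
-0.02 [272.4 350.1 317.7 350.1] [ 97.4 575.2 201.7 575.3]
-0.03 [268.8 370.3 317.9 370.4] [ 89.2 621.7 202.1 621.8]
-0.04 [264.5 394.2 318.1 394.2] [ 79.4 676.6 202.5 676.7]
1.8 [-26.6 310.7]
1.9 [ 14.6 303.9]
2.0 [ 54.2 295.1]
2.1 [ 91.5 284.7]
2.2 [125.8 272.9]
```

View pics/w11b.png

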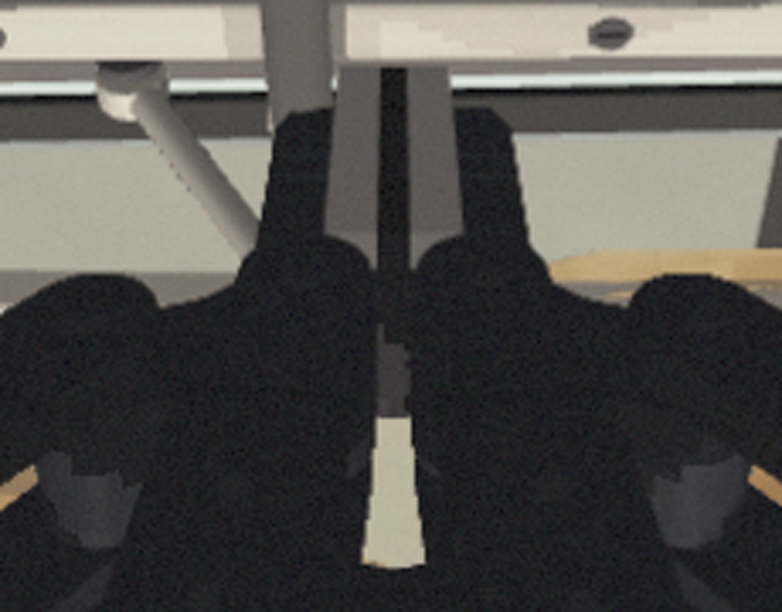

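The picture shows the bar caught under the black shoulder of the finger, about at the TCP, because the hand was too high. I'll back off, go lower so the bar meets the flat flank, and push again.

Request:
play_rows(series="0 0 0.9 0 0 0 0;0 0 0.8 0 0 0 0;0 0.4 0 0.9 0 0 0;0 0.4 0 0.9 0 0 0;0 0 0 0 0 0 0;0 0 0 0 0 0 0")

```text
clock: 13.68
tcp_pos: [0.4682, 0.214, 0.0738]
orientation: [0.131, 0.01, 0.991, -0.002]
wrist_force: [0.1, 0.4, 0.1]
finger_gap: -0.0001
```

Request:
play_rows(series="0 0 -0.8 0 0 0 0;0 0 -0.8 0 0 0 0;0 0 -0.8 0 0 0 0;0 0 0 0 0 0 0")

```text
clock: 14.18
tcp_pos: [0.4677, 0.189, 0.0741]
orientation: [0.131, 0.011, 0.991, -0.002]
wrist_force: [-0.5, -0.0, -0.5]
finger_gap: -0.0001
```

Request:
play_rows(series="0 0 -0.8 -0.2 0 0 0;0 0 -0.8 -0.2 0 0 0;0 0 0 0 0 0 0")

```text
clock: 14.55
tcp_pos: [0.466, 0.1732, 0.0778]
orientation: [0.131, 0.011, 0.991, -0.002]
wrist_force: [0.0, 0.3, -0.3]
finger_gap: -0.0
```

```bash
python3 - <<'E'
from h import *
np.set_printoptions(precision=4,suppress=True)
s,P,Rc=cur(); print(s['clock'],P,s['wrist_force'])
im=cams.read_camera('wrist')
cv2.imwrite('pics/w12.png',im[:,:,::-1])
b=cams.read_camera('scene'); crop(b,120,60,320,240,3,'pics/sc12.png')
E
```

```text
14.55 [0.466  0.1732 0.0778] [ 0.0071  0.299  -0.2896]
```

View pics/w12.png

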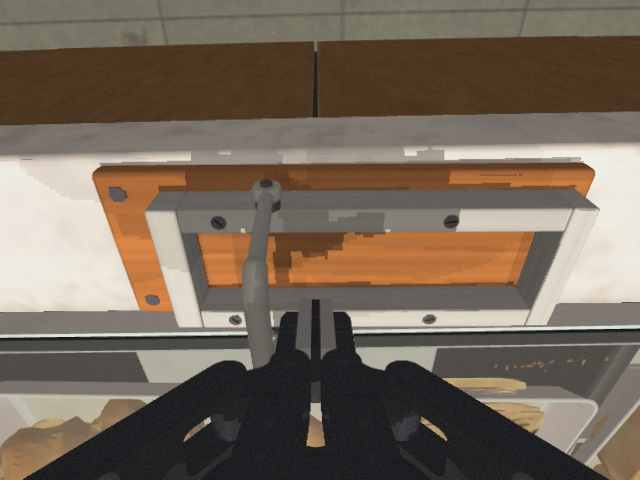

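View pics/sc12.png

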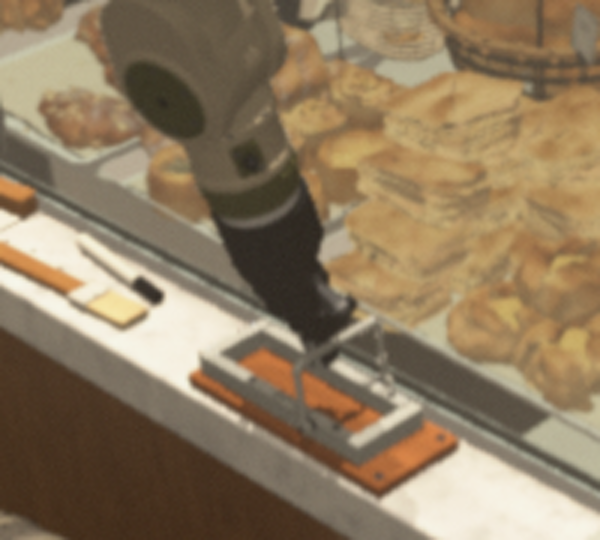

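Request:
play_rows(series="0 0 -1.2 0 0 0 0;0 0.05 -1.2 0.3 0 0 0;0 0.1 -1 0.4 0 0 0;0 0 0 0 0 0 0")

```text
clock: 15.15
tcp_pos: [0.4655, 0.139, 0.0702]
orientation: [0.131, 0.011, 0.991, -0.002]
wrist_force: [1.0, -0.1, 0.9]
finger_gap: -0.0
```

```bash
python3 - <<'E'
from h import *
np.set_printoptions(precision=4,suppress=True)
s,P,Rc=cur(); print(s['clock'],P,s['wrist_force'])
im=cams.read_camera('wrist')
cv2.imwrite('pics/w13.png',im[:,:,::-1])
b=cams.read_camera('scene'); crop(b,120,60,320,240,3,'pics/sc13.png')
E
```

```text
15.15 [0.4655 0.139  0.0702] [ 0.987  -0.1211  0.9292]
```

View pics/w13.png

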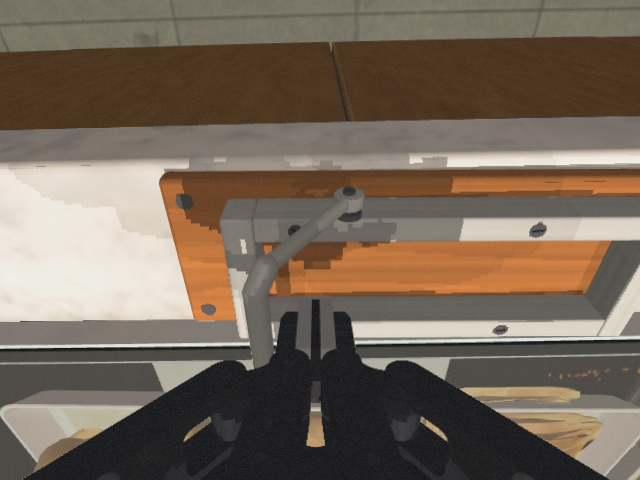

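View pics/sc13.png

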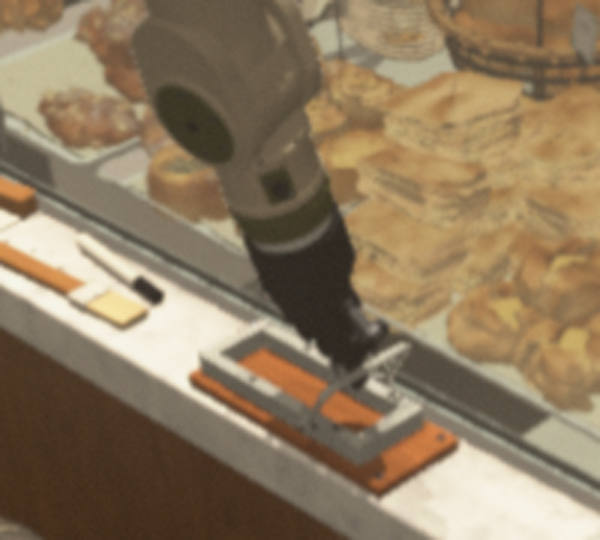

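Request:
play_rows(series="0 0.1 -0.9 0.4 0 0 0;0 0.1 -0.9 0.4 0 0 0;0 0 0 0 0 0 0")

```text
clock: 15.62
tcp_pos: [0.4651, 0.1219, 0.0617]
orientation: [0.131, 0.01, 0.991, -0.001]
wrist_force: [-0.3, 3.0, -2.5]
finger_gap: 0.0003
```

```bash
python3 - <<'E'
from h import *
np.set_printoptions(precision=4,suppress=True)
s,P,Rc=cur(); print(s['clock'],P,s['wrist_force'])
w=cams.get_calibration('wrist');im=cams.read_camera('wrist')
cv2.imwrite('pics/w14.png',im[:,:,::-1])
for th in (.3,.4,.5,.6,.7,.8,.9): print(th,proj(w,[[.4255,.152-.059*np.cos(th),.029+.059*np.sin(th)]]))
E
```

```text
15.625 [0.4651 0.1219 0.0617] [-0.3116  3.0403 -2.5433]
0.3 [[241.0209 234.8775]]
0.4 [[244.3058 243.6516]]
0.5 [[249.5704 252.631 ]]
0.6 [[256.9477 261.698 ]]
0.7 [[266.5384 270.7095]]
0.8 [[278.3966 279.4967]]
0.9 [[292.5142 287.8677]]
```

View pics/w14.png

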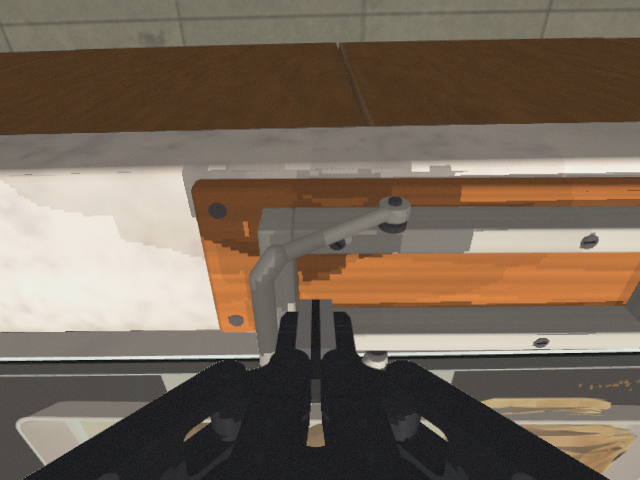

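Request:
play_rows(series="0 0 0.4 0 0 0 0;0 -0.6 0 -2.2 0 0 0;0 -0.6 0 -2.2 0 0 0;0 0 0 0 0 0 0;0 0 -1.8 0 0 0 0;0 0 -1.8 0 0 0 0;0 0 0 0 0 0 0")

```text
clock: 16.55
tcp_pos: [0.4649, 0.0894, 0.1074]
orientation: [0.131, 0.011, 0.991, -0.002]
wrist_force: [0.5, 0.4, -0.3]
finger_gap: -0.0
```

Request:
play_rows(series="0 0 1.2 0 0 0 0;0 0.26 0 0.97 0 0 0;0 0.26 0 0.97 0 0 0;0 0.26 -0.3 0.97 0 0 0;0 0 0 0 0 0 0")

```text
clock: 17.18
tcp_pos: [0.4645, 0.099, 0.0767]
orientation: [0.13, 0.01, 0.991, -0.001]
wrist_force: [0.8, 0.2, -0.0]
finger_gap: 0.0001
```

Request:
play_rows(series="0 0.18 -0.3 0.68 0 0 0;0 0.16 -0.15 0.58 0 0 0;0 0 0 0 0 0 0")

```text
clock: 17.55
tcp_pos: [0.4651, 0.0944, 0.0645]
orientation: [0.131, 0.011, 0.991, -0.002]
wrist_force: [0.4, 0.0, -0.3]
finger_gap: 0.0003
```

```bash
python3 - <<'E'
from h import *
np.set_printoptions(precision=4,suppress=True)
s,P,Rc=cur(); print(s['clock'],P,s['wrist_force'])
w=cams.get_calibration('wrist');im=cams.read_camera('wrist')
cv2.imwrite('pics/w15.png',im[:,:,::-1])
for th in (0,.1,.2,.3,.4,.5,.6): print(th,proj(w,[[.4255,.152-.059*np.cos(th),.029+.059*np.sin(th)]]))
E
```

```text
17.55 [0.4651 0.0944 0.0645] [ 0.4366  0.0012 -0.3442]
0 [[311.7069 205.9793]]
0.1 [[312.3403 213.4237]]
0.2 [[314.5962 221.2691]]
0.3 [[318.6185 229.4638]]
0.4 [[324.5432 237.9377]]
0.5 [[332.4899 246.5996]]
0.6 [[342.5505 255.335 ]]
```

View pics/w15.png

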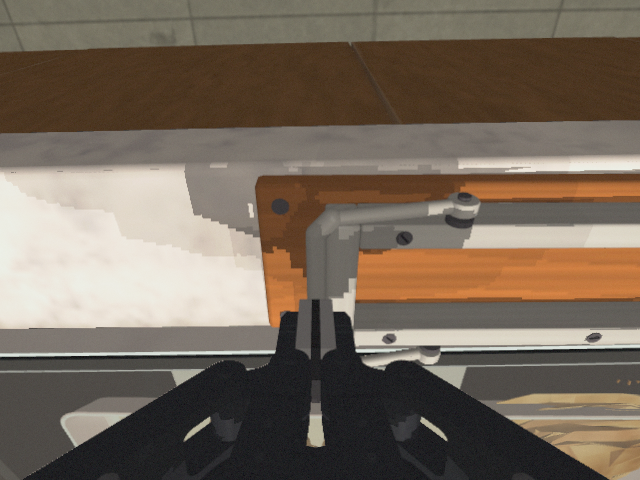

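Request:
play_rows(series="0 0.13 -0.1 0.48 0 0 0;0 0.08 0 0.3 0 0 0;0 0.05 0 0.2 0 0 0;0 0 0 0 0 0 0")

```text
clock: 18.1
tcp_pos: [0.4653, 0.0937, 0.0547]
orientation: [0.131, 0.01, 0.991, -0.001]
wrist_force: [-0.0, 0.3, 0.4]
finger_gap: 0.0001
```

Request:
play_rows(series="0 0.04 0 0.15 0 0 0;0 0.04 0 0.15 0 0 0;0 0 0 0 0 0 0")

```text
clock: 18.48
tcp_pos: [0.4657, 0.0937, 0.0523]
orientation: [0.132, 0.01, 0.991, -0.002]
wrist_force: [-3.1, -0.3, 9.1]
finger_gap: -0.0001
```

Request:
play_rows(series="0 0.04 0 0.15 0 0 0;0 0 0 0 0 0 0")

```text
clock: 18.73
tcp_pos: [0.4659, 0.0937, 0.0518]
orientation: [0.132, 0.01, 0.991, -0.002]
wrist_force: [-10.6, -0.8, 20.9]
finger_gap: 0.0001
```

```bash
python3 - <<'E'
from h import *
np.set_printoptions(precision=4,suppress=True)
s,P,Rc=cur(); print(s['clock'],P,s['wrist_force'])
w=cams.get_calibration('wrist');im=cams.read_camera('wrist')
cv2.imwrite('pics/w16.png',im[:,:,::-1]); crop(im,270,150,500,350,3.4,'pics/w16a.png')
for th in (0,.05,.12,.2): print(th,(proj(w,[[.4255,.152-.059*np.cos(th),.029+.059*np.sin(th)]])-[270,150])*3.4)
E
```

```text
18.725 [0.4659 0.0937 0.0518] [-10.5687  -0.761   20.9319]
0 [[147.6117 240.6371]]
0.05 [[148.159  255.0623]]
0.12 [[151.3414 276.0193]]
0.2 [[158.6633 301.003 ]]
```

View pics/w16a.png

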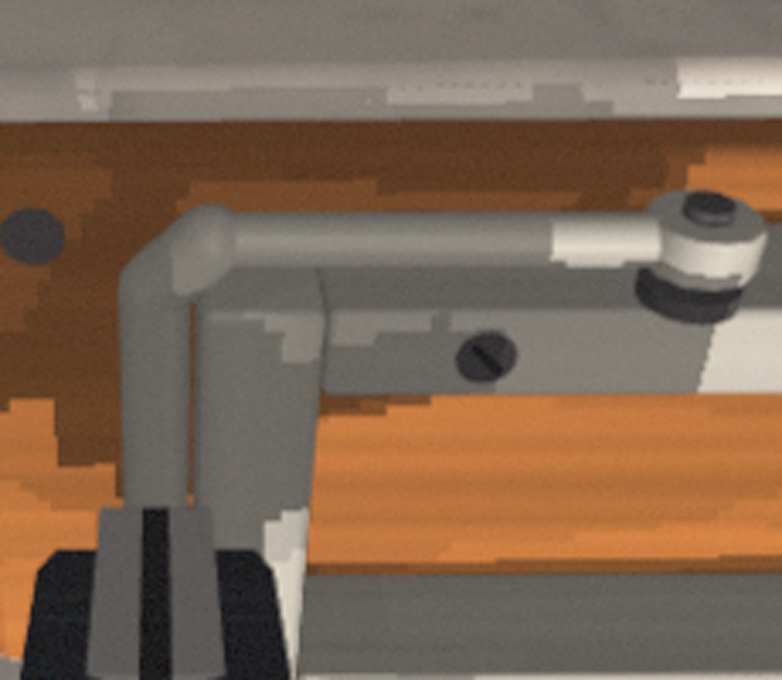

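The bail's arm lies level along the rail, with its bar down behind the end bar. I'll retreat straight up and check.

Request:
play_rows(series="0 -0.13 0 -0.5 0 0 0;0 -0.5 0 -1.9 0 0 0;0 -1.2 0 -4.4 0 0 0;0 -1 0 -4 0 0 0;0 0 0 0 0 0 0;0 0 0 0 0 0 0")

```text
clock: 19.52
tcp_pos: [0.4643, 0.0937, 0.1614]
orientation: [0.131, 0.01, 0.991, -0.001]
wrist_force: [-0.1, -0.0, -0.2]
finger_gap: -0.0001
```

```bash
python3 - <<'E'
from h import *
np.set_printoptions(precision=4,suppress=True)
s,P,Rc=cur(); print(s['clock'],P,s['wrist_force'])
w=cams.get_calibration('wrist');im=cams.read_camera('wrist')
np.save('w17.npy',np.array([w],dtype=object),allow_pickle=True)
cv2.imwrite('pics/w17.png',im[:,:,::-1]); crop(im,240,100,440,260,4,'pics/w17a.png')
b=cams.read_camera('side'); cv2.imwrite('pics/sd17.png',b[:,:,::-1]);crop(b,290,160,370,245,7,'pics/sd17a.png')
E
```

```text
19.525 [0.4643 0.0937 0.1614] [-0.0656 -0.0112 -0.2081]
```

View pics/w17a.png

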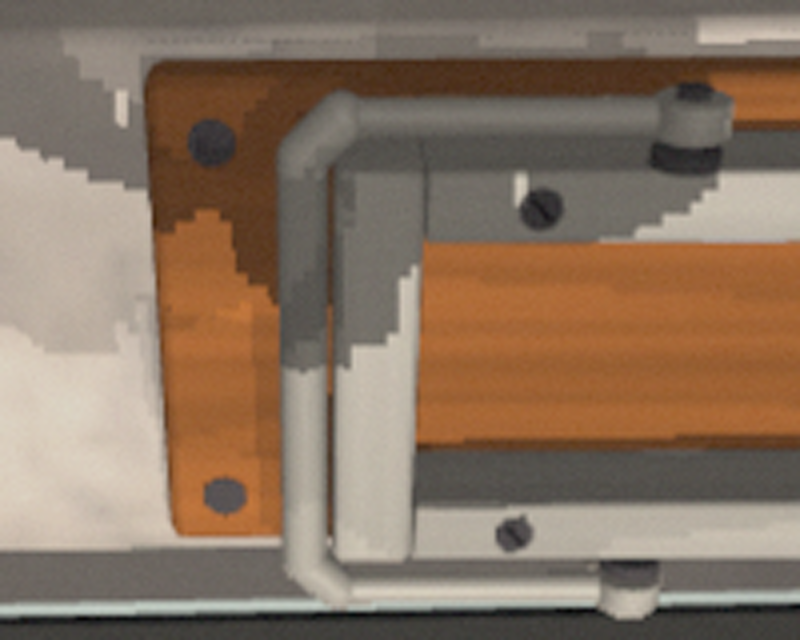

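View pics/sd17a.png

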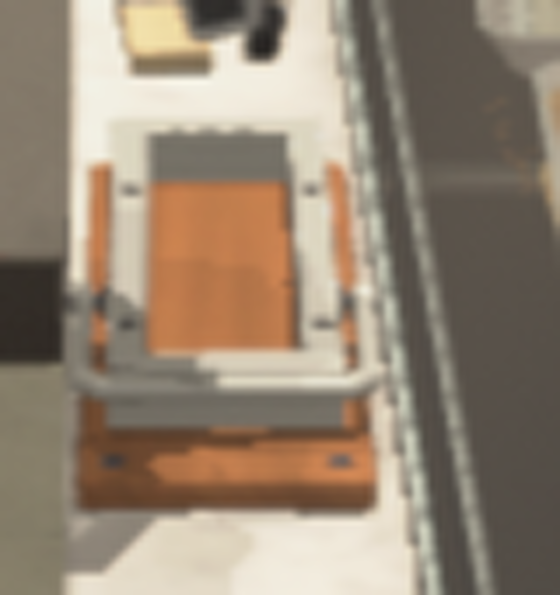

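View pics/sd17.png

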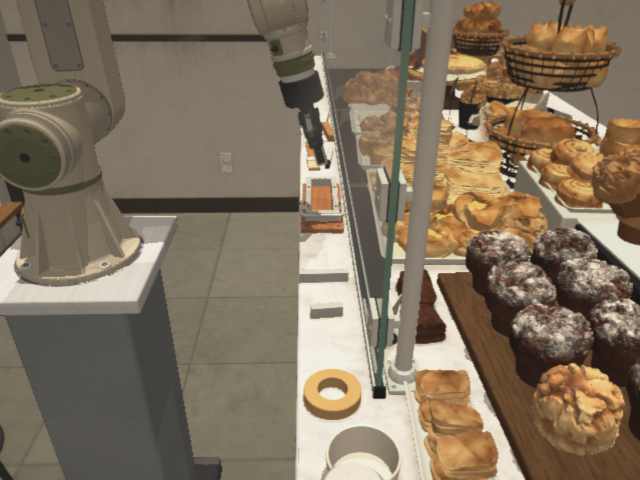

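```bash
python3 - <<'E'
from h import *
np.set_printoptions(precision=1,suppress=True)
w=np.load('w17.npy',allow_pickle=True)[0]; sd=cams.get_calibration('side')
for th in (0,.05,.12,.2):
    P=np.array([[x,.152-.059*np.cos(th),.029+.059*np.sin(th)] for x in (.4255,.468,.5125)])
    print(th,((proj(sd,P)-[290,160]+.5)*7-.5).ravel(),((proj(w,P)-[240,100]+.5)*4-.5).ravel())
P=np.array([[x,.152,.029] for x in (.4255,.5125)])
print('pivot',((proj(sd,P)-[290,160]+.5)*7-.5).ravel(),((proj(w,P)-[240,100]+.5)*4-.5).ravel())
G=np.array([[.433,.098,.012],[.505,.098,.012],[.433,.098,.032],[.505,.098,.032]])
print('gate front',((proj(sd,G)-[290,160]+.5)*7-.5).ravel())
t=onz(w,(np.array([[336,172],[424,172],[336,558],[412,558]])+.5)/4-.5+[240,100],.032)
print(t*1000,t.mean(0)*1000)
r=onz(w,(np.array([[427,172],[427,241],[415,503],[415,557]])+.5)/4-.5+[240,100],.032); print('rail',r*1000)
E
```

```text
0 [ 81.5 391.8 224.3 390.5 373.5 389. ] [298.8 119.5 304.5 370.3 309.5 587.7]
0.05 [ 81.4 382.9 224.4 381.5 373.7 380. ] [299.2 125.8 304.9 378.4 309.9 597. ]
0.12 [ 81.2 369.9 224.4 368.5 374.  367.1] [301.5 134.7 307.1 390.  311.9 610.3]
0.2 [ 80.9 354.6 224.4 353.3 374.2 351.9] [306.6 145.1 311.8 403.4 316.3 625.6]
pivot [ 82.2 306.4 361.3 303.9] [687.7 111.8 631.2 582.3]
gate front [107.4 434.7 346.2 432.2 106.6 375.  347.6 372.7]
[[432.8  98.5  32. ]
 [433.1 112.   32. ]
 [504.   97.9  32. ]
 [504.3 111.5  32. ]] [468.5 105.   32. ]
rail [[433.1 112.5  32. ]
 [444.2 112.7  32. ]
 [492.7 111.8  32. ]
 [504.1 112.   32. ]]
```

```bash
python3 - <<'E'
from h import *
print(workorder.hand_in()); s=get_state(); print(s['clock'],s['wrist_force'])
E
```

```text
the job is handed in; nothing more can be done
None
the job is handed in; nothing more can be done
```

The frame is locked shut. The 72 mm bar stands across both rail ends and the bail is pressed home behind it. I handed the job in about 20 s into the 72 s limit.

**What I did:** I took the bar nearest the tape roll with the hand leaned 15° back. I pressed it flush against the rails until there was light contact. Then I swung the bail over with closed fingers and pressed it down to a firm stop at about 21 N.

**Last checks:**
- **Bar:** the wrist picture puts its centre at (0.4685, 0.105). I measured 0.5 mm or less gap at both rails and ends in line with the rails to about 0.3 mm.
- **Bail:** its arm lies in line with the rail in the wrist view and matches about 0 rad. The side view fits about 0 to 0.05 rad; there I first read the bar slightly high, but the end bar's lower edge showed the same offset.
- **Hand and other items:** the hand was clear of everything, with wrist force near zero. The shorter bar, longer bar and tape roll looked unmoved in the side picture, but I did not re-measure them.

**What went wrong:** on the first push the hand was too high and the bail caught under a finger shoulder. The wrist force read about 50 N, below the 120 N limit. It acted on the fingers, so I don't think it counts against the 40 N limit for the arm and gripper body. I backed off, lowered the hand and pushed again without trouble.

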